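# Start a batch proving: click the bench timer to five and move the batch tag across

## Robot

A 6-joint arm with a two-finger parallel gripper is mounted at the origin on the work surface. World frame = base frame: x ahead of the robot, y to its left, z up, the work surface at z = 0. Lengths are in m, angles in rad, forces in N, time in s.
With the tool pointing down it reaches from about 0.35 to 0.775 m from the base axis. Payload 5.5 kg.
Tool frame: the origin (TCP) lies midway between the tips of the shut fingers; the grasp point (between the pads) lies 19 mm behind it; z points along the fingers, y is the line along which they close (so a half turn about z gives the same grasp; the last joint's range is limited). The gripper opens to 85 mm and grips with 20 to 120 N. Pads are 22 mm wide; open, the fingers measure 114 mm over their backs; the gripper's body (76 mm by 85 mm) begins 54 mm behind the grasp point. The pads swing forward as they close: fully open they stand 13 mm farther back than shut.
Start: joints at [1.036, 0.313, 0.046, 1.304, 0, 1.431], TCP at [0.221, 0.531, 0.231] pointing down, gripper open.
Joint ranges: [-2.76, 2.76], [-0.86, 1.69], [-1.03, 1.26], [-2.2, 2.34], [-1.47, 1.5], [-3.14, 3.14]. Speed limits (rad/s): [2.57, 2.57, 3.14, 3.14, 3.14, 3.14].

## Interface

Orientations are given as a unit quaternion [w, x, y, z].
In Python, from workcell import env gives the robot as it stands.
- The arm moves only by the tool move_arm, never from a script. Its argument "targets" is a list of rows, each a list of 3 entries, a list of its own where there are three numbers: the shift along the tool's x, y, z in mm, then the turn, a rotation vector about the tool's x, y, z in units of 10 degrees (1.0 is 10 degrees), then the closure, from -1 (fully open) to 1 (shut). In form: [[[dx, dy, dz], [ax, ay, az], gripper], ...]. A call has 1 to 5 rows; each row is the pose to reach, as a shift and turn from the pose commanded when the call began, along the tool's axes at that moment; what a row does not reach only later rows make up. A row lasts 1/8 s, in which the tool goes at most 62.5 mm and 10.7 degrees, less where a joint would pass 70% of its speed; a pose out of reach is approached as far as the arm can. A call with a gripper value outside its range is refused whole. The fingers move at their own pace and stop on an object; "squeeze" is the grip in N (left out, the last holds). Time passes only in rows, so rows that repeat a pose let the fingers close. It gives the time, the measured TCP pose, the force, the opening and the grip force at its end, in the units of the state.
- env.get_state(): the state, without advancing time (a new reading comes with each control period).
- env.read_camera(name): name is "scene" or "top" or "wrist"; returns a dict with "pixels" (400x640x3 uint8, red, green, blue), "fovy" (degrees; the focal length in pixels is half the picture's height over the tangent of half this angle, whatever the lens; pixels are square), "cx", "cy" (the principal point, pixels), "extrinsics" (4x4, takes a point from world to camera coordinates); the wrist camera has in their place "mount" (4x4, takes a point from camera to tool coordinates, whose origin is the TCP and whose axes are the flange's). Camera axes: x right, y up, looking along -z (the intrinsics and any distortion apply to the point x, -y, -z); pixel columns grow to the right and rows downward; lengths in m; the calibration is good to about 2 mm. A picture is of the moment at which its call begins: read the wrist's pose just before it. There is no depth.
- env.hand_in(): hands the job in; it is judged then, once.
Trained networks look in a picture, given as the dict that the camera call returned (one of the last four; its "shot" number tells which), for a name from the list of things; names that differ only in an ending like _2 or _b are one class to them, and where a whole thing is asked for, a point or a joint stands for the part that bears it (a point fixed in the world has none). Each returns a list of dicts, best first, with "confidence" (0 to 1); they miss things now and then, are a little off and sometimes report something else, mostly with a low value. They report only what shows in the picture. A call takes as long as a camera call. They do not tell look-alikes from the thing itself.
- env.spot_in(thing, picture): "centre" ([x, y, z] in m, in world coordinates, good to about 4 mm: the middle of the surface that is visible of it).
- env.regions_of(thing, picture): "mask" (400x640 bool, what is visible of it).
- env.landmark_of(thing, picture): "centre" ([x, y, z] in m, in world coordinates, good to about 4 mm: a listed point, or the origin of a listed thing).
The state is a dict: "clock": time; "joint_pos": joint angles; "qvel": joint speeds; "tau": joint torques, N m; "tcp_pos": TCP position; "orientation": TCP orientation; "wrist_force": force on the tool from outside, world axes, zero at the start; "ft_torque": the same for the moment, N m; "finger_gap": finger opening in m; "grip_force": force on a finger pad.
Only numpy, scipy, OpenCV 4.12 (cv2) and the standard library are available. Lean on these libraries where they do the work, as an engineer would, in place of code of your own. Each camera call takes 0.05 s, during which the arm holds its last target. There are 200 camera calls.

## Task

Start the batch proving: turn the bench timer's dial clockwise from where it stands until it rests in the fifth click after its off stop (off is the big red dot, one white dot per click, so the fifth white dot). Lift the green batch tag off the blue-ended waiting rail, clear of the end stops, and hang it upright on the bar of the red-ended proving rail; leave the white tag hanging where it is, and let go of everything.

Things in the scene. Friction and masses are not known exactly. Their poses are not given: they have to be found in the camera images.
- dial (a joint): dial angle, rad: 0 at the off stop (pointer at the big red dot), growing as it turns clockwise seen from above. One click is 0.5236 (30 degrees); far stop at 4.712 (ninth click). A spring detent draws it into the nearest click when let go; passing a click takes about 0.16 N m. It starts in one of the clicks 0 to 3.
- dial_grip (a point): grip point on the dial's upright axis, turning with it; x lies along the grip bar, its -x end is the pointer (white line). Black disc (diameter 68) with an upright black bar 52 long, 14 wide, 36 high across it, on a fixed white box 150 x 150 x 75 high. The point is 30 above the box, 16 below the bar's top, 19 above the disc. A red dot and nine white ones, 30 degrees apart, run clockwise round it.
- rail_waiting_mid (a point): middle of the waiting rail, on the top line of its bar, 121 above the table; z up. Steel bar of diameter 12 along this point's y, 208 between the middles of its end posts, with a blue disc (end stop, diameter 34, 8 thick, 11 above the bar) at each end, on a wooden foot 90 x 220 x 12 fixed to the table.
- rail_proving_mid (a point): middle of the proving rail, on the top line of its bar: the same rail as the waiting one but with red end stops. The white tag hangs on it about 65 from the middle towards this point's -y; the +y half is free.
- tag_grip (a point): centre of the green tag's upright fin, 12 thick (x), 30 wide (y, along the rail), 40 high, on a saddle 26 x 40: a 4 thick bridge lying on the bar and two 3 thick plates hanging 42 down either side of it, 20 apart inside (4 play each side of the bar). The point is 28 above the bridge's underside, 16 below the fin's top. About 60 g. Lift by over 55 to free it from bar and stops.
- tag_seat (a point): middle of the underside of the green tag's bridge: the place that lies on the bar
- tag_white_grip (a point): grip point of the white tag, same shape as the green one; it hangs on the proving rail, its fin rising 44 above the bar, and stays there (carry the green one at least 95 higher than it hung to pass over it, or go round)
- tag: the green tag itself; origin at tag_seat
- rail_proving: the proving rail stand; origin under the middle of its foot, on the table
Mind the look-alikes: they are no part of the job. Of the things shaped like the tag, the green one is meant.

How it is judged:
At the end, for the whole second after the job is handed in: The dial rests in its fifth click (2.618 rad, within 0.12) and the green tag hangs at rest on the bar of the red-ended proving rail, between its end stops: bridge on the bar within 6 mm in height and 12 mm sideways, upright within 0.25 rad (value of joint dial between 2.498 and 2.738 rad and velocity of joint dial between -0.1 and 0.1 rad/s and x of tag_seat in the frame of rail_proving_mid between -0.012 and 0.012 m and y of tag_seat in the frame of rail_proving_mid between -0.1 and 0.1 m and z of tag_seat in the frame of rail_proving_mid between -0.006 and 0.006 m and contact force between tag and rail_proving above 0.1 N and angle between tag's own z axis and vertical below 0.25 rad and linear speed of tag below 0.03 m/s); the robot touches nothing.
It fails at once if the white tag is moved by more than 30 mm (distance of tag_white_grip from where it was at the start of the episode above 0.03 m).
It also fails if it takes over 70 s, if anything falls off the work surface, if the arm or the gripper's body presses on something with over 40 N, if the wrist force passes 120 N, or if a joint passes its speed limit or range.

## Working session

There is one attempt and no reset: what is moved stays moved. The work goes in short steps, Python scripts to look and compute and a tool call to move; the robot and the scene stay as the last step left them, time stands still between calls to the robot, and variables do not carry over. Pictures are saved under pics/ and viewed, at most 10 in all, crops included, and the job is handed in when it is done.

Besides the shell and the picture viewer there is one more tool, called after ">>>" in YAML: its name, and indented under it one key for each argument. move_arm: Moves the arm, as the interface text tells. Its arguments: {"type":"object","properties":{"targets":{"type":"array","items":{"type":"array"}},"squeeze":{"type":"number"}},"required":["targets"]}

```bash
mkdir -p pics; ls; cat > h.py <<'E'
from workcell import env
import numpy as np, cv2
from scipy.spatial.transform import Rotation as R
np.set_printoptions(precision=4,suppress=True)
def save(p,n): cv2.imwrite('pics/'+n,cv2.cvtColor(p,cv2.COLOR_RGB2BGR))
def proj(P,c):
    f=200/np.tan(np.radians(c['fovy'])/2); q=c['extrinsics']@np.r_[P,1]
    return np.array([c['cx']+f*q[0]/-q[2], c['cy']-f*q[1]/-q[2]])
def ray(u,v,c,z):
    f=200/np.tan(np.radians(c['fovy'])/2); E=np.linalg.inv(c['extrinsics'])
    d=E[:3,:3]@np.array([(u-c['cx'])/f,-(v-c['cy'])/f,-1]); o=E[:3,3]
    return o+d*(z-o[2])/d[2]
def wristcam():
    s=env.get_state(); c=env.read_camera('wrist'); T=np.eye(4)
    w,x,y,z=s['orientation']; T[:3,:3]=R.from_quat([x,y,z,w]).as_matrix(); T[:3,3]=s['tcp_pos']
    c['extrinsics']=np.linalg.inv(T@c['mount']); return c
E
python3 - <<'E'
from h import *
s=env.get_state(); print({k:np.array(v) for k,v in s.items()})
for n in ['scene','top']:
    c=env.read_camera(n); save(c['pixels'],n+'0.png'); print(n,c['fovy'],c['cx'],c['cy'],[k for k in c])
    for t in ['dial_grip','rail_waiting_mid','rail_proving_mid','tag_grip','tag_seat','tag_white_grip','rail_proving']:
        for d in env.landmark_of(t,c): print(t,np.array(d['centre']),round(d['confidence'],2),proj(d['centre'],c))
E
```

```text
pics
{'clock': array(0.), 'joint_pos': array([1.0364, 0.314 , 0.045 , 1.3036, 0.    , 1.4312]), 'qvel': array([-0.0012,  0.0008,  0.0005,  0.0003, -0.0004, -0.0003]), 'tau': array([ -0.0003, -48.063 ,  29.8533,   0.0194,  -0.0001,  -0.    ]), 'tcp_pos': array([0.2209, 0.5303, 0.2304]), 'orientation': array([-0.0003,  0.1961,  0.9806, -0.0008]), 'wrist_force': array([ 0.5771, -0.2304, -1.7094]), 'ft_torque': array([-0.0388,  0.0297,  0.0554]), 'grip_force': array(0.), 'finger_gap': array(0.0856)}
scene 48.445668939194135 316.42913787053936 204.2104175757832 ['pixels', 'fovy', 'cx', 'cy', 'extrinsics', 'shot']
dial_grip [0.4694 0.2851 0.1082] 0.58 [381.1055 149.7205]
rail_waiting_mid [ 0.5572 -0.0401  0.118 ] 0.56 [316.4859 208.6445]
rail_proving_mid [ 0.5444 -0.3099  0.1252] 0.7 [209.7766 259.1888]
tag_grip [0.5709 0.0135 0.1506] 0.86 [338.0946 190.4083]
tag_grip [0.5306 0.1378 0.0683] 0.83 [360.0987 191.1831]
tag_grip [ 0.5598 -0.0404  0.1197] 0.74 [317.1708 208.6262]
tag_seat [0.5629 0.0188 0.1191] 0.86 [336.7837 199.0929]
tag_seat [0.5362 0.1391 0.0449] 0.57 [361.4022 199.2216]
tag_white_grip [ 0.5387 -0.3788  0.1519] 0.89 [173.5032 264.6532]
rail_proving [ 0.5388 -0.3158 -0.0002] 0.74 [214.0004 302.0031]
top 47.04851675936822 318.31987992413804 201.1121507765602 ['pixels', 'fovy', 'cx', 'cy', 'extrinsics', 'shot']
dial_grip [0.4674 0.2817 0.1015] 0.68 [203.5672 220.619 ]
rail_waiting_mid [ 0.5629 -0.0396  0.1198] 0.77 [319.5481 188.6827]
rail_proving_mid [ 0.5385 -0.3161  0.1208] 0.94 [418.5637 199.7675]
tag_grip [0.5611 0.0175 0.1503] 0.74 [298.7538 187.0159]
tag_grip [0.5317 0.1391 0.0711] 0.59 [256.9425 200.5244]
tag_seat [0.5321 0.1373 0.0388] 0.65 [258.837 201.876]
tag_seat [0.5607 0.0178 0.1246] 0.62 [298.8865 188.6687]
tag_white_grip [ 0.5386 -0.377   0.1511] 0.66 [443.4465 198.7743]
rail_proving [ 0.5414 -0.3135  0.0004] 0.65 [408.5391 204.1745]
```

View pics/scene0.png

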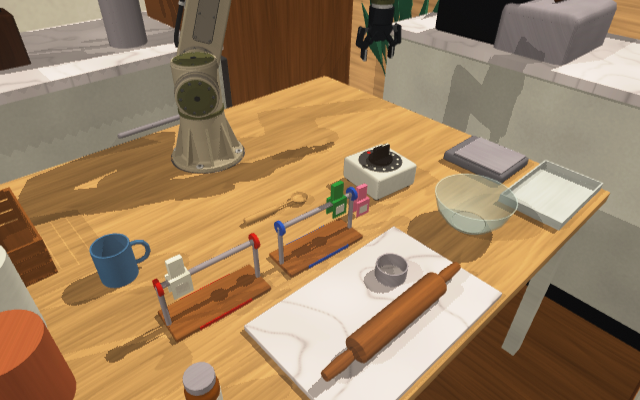

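```bash
python3 - <<'E'
import cv2
i=cv2.imread('pics/top0.png')[130:270,150:490]
cv2.imwrite('pics/topc.png',cv2.resize(i,(800,329),interpolation=cv2.INTER_CUBIC))
E
```

```text
(no output)
```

View pics/topc.png

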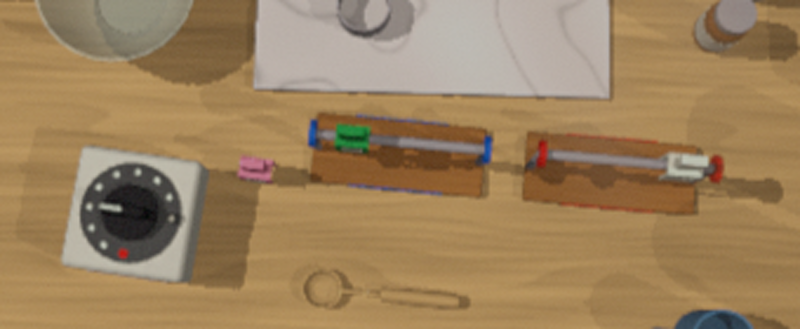

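The scene picture shows the green tag at (338,195) on the blue-ended rail. A pink look-alike stands on the table at (360,200), and the white tag hangs on the red rail at (178,275). Green on the blue rail fits the description. In the top crop the dial's red dot is at (123,254) and the pointer points left towards (103,209), about 90° clockwise from it, so it appears to be in click 3. I'll go above the dial and check that close up.

>>> move_arm:
  targets:
    - [[-60,-25,0],[0,0,-1],-1]
    - [[-115,-48,0],[0,0,-2],-1]
    - [[-170,-70,0],[0,0,-3],-1]
    - [[-225,-93,0],[0,0,-4],-1]
    - [[-280,-116,0],[0,0,-5],-1]

```text
clock: 1.42
tcp_pos: [0.426, 0.3256, 0.2316]
orientation: [0.0, -0.226, 0.974, 0.0]
wrist_force: [0.7, 0.5, -0.2]
finger_gap: 0.0854
grip_force: 0.0
```

```bash
cat >> h.py <<'E'
def delta(pos=None,yaw=None):
    """shift (mm, tool axes) and rotvec (10 deg) to bring TCP to pos with tool y at yaw deg, z down"""
    s=env.get_state(); w,x,y,z=s['orientation']; r=R.from_quat([x,y,z,w])
    yt=r.as_matrix()[:,1]; a=np.degrees(np.arctan2(yt[1],yt[0]))
    print('t',s['clock'],'tcp',np.array(s['tcp_pos']),'yawY',a,'F',np.array(s['wrist_force']),'gap',s['finger_gap'],'q6',s['joint_pos'][5])
    if pos is not None: print('shift',1000*r.inv().apply(np.array(pos)-s['tcp_pos']))
    if yaw is not None:
        t=np.radians(yaw); Y=np.array([np.cos(t),np.sin(t),0]); Z=np.array([0,0,-1]); X=np.cross(Y,Z)
        g=R.from_matrix(np.c_[X,Y,Z]); print('turn',np.degrees((r.inv()*g).as_rotvec())/10)
E
python3 -c "
from h import *
delta([.468,.283,.23],174)"
```

```text
t 1.425 tcp [0.426  0.3256 0.2316] yawY 116.07813801944998 F [ 0.6691  0.4807 -0.2118] gap 0.08541493235975711 q6 0.04766511969773978
shift [-19.0225 -56.7467   1.572 ]
turn [-0.0016  0.0048 -5.7922]
```

>>> move_arm:
  targets:
    - [[-4,-12,0],[0,0,-1],-1]
    - [[-8,-24,0],[0,0,-2],-1]
    - [[-12,-36,0],[0,0,-3],-1]
    - [[-16,-48,0],[0,0,-4],-1]
    - [[-19,-57,0],[0,0,-5],-1]

```text
clock: 2.05
tcp_pos: [0.4671, 0.2834, 0.2314]
orientation: [0.0, -0.616, 0.788, -0.0]
wrist_force: [0.2, -1.1, 0.2]
finger_gap: 0.0854
grip_force: 0.0
```

```bash
python3 - <<'E'
from h import *
delta([.468,.283,.23],174)
c=wristcam(); save(c['pixels'],'w1.png')
print(c['extrinsics'])
for t in ['dial_grip']:
    for d in env.landmark_of(t,c): print(t,np.array(d['centre']),round(d['confidence'],2),proj(d['centre'],c))
E
```

```text
t 2.05 tcp [0.4671 0.2834 0.2314] yawY 166.05212268604456 F [ 0.1893 -1.1385  0.2305] gap 0.08536417084826442 q6 -0.9289168493589307
shift [ 0.1937 -0.9997  1.3519]
turn [-0.001   0.0008 -0.7948]
[[-0.9705  0.241  -0.0014  0.3863]
 [-0.2291 -0.9242 -0.3055  0.4094]
 [-0.0749 -0.2962  0.9522 -0.2609]
 [ 0.      0.      0.      1.    ]]
dial_grip [0.4686 0.2839 0.1041] 0.73 [323.782  190.4236]
```

View pics/w1.png

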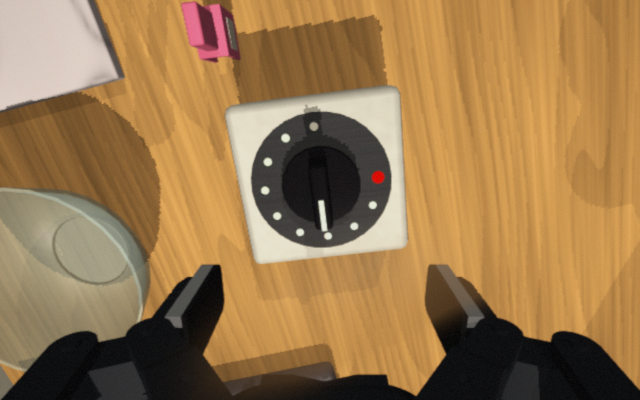

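The wrist picture shows the red dot at (378,177) and white dots 1, 2 and 3 at (373,205), (354,226) and (328,236). The pointer line ends at (322,230) and points at the third dot, so it needs two more clicks (60°) clockwise.

```bash
python3 - <<'E'
from h import *
c=wristcam()
a,b=ray(321,200,c,.121),ray(323.5,230,c,.121); d=b-a; print('line',a,b,np.degrees(np.arctan2(d[1],d[0])))
D=np.array([ray(u,v,c,.086) for u,v in [(378,177),(373,205),(354,226),(328,236),(300,232),(277,216),(265,190),(268,161),(285,138),(314,126)]])
# circle fit
A=np.c_[2*D[:,:2],np.ones(10)]; s=np.linalg.lstsq(A,(D[:,:2]**2).sum(1),rcond=None)[0]; print('centre',s[:2])
print(np.degrees(np.arctan2(*(D[:,:2]-s[:2]).T[::-1])))
E
```

```text
line [0.4715 0.2858 0.121 ] [0.4757 0.3101 0.121 ] 80.08291858981619
centre [0.4708 0.2825]
[172.6427 142.6078 112.4251  82.6914  52.5814  22.7643  -7.6324 -38.0806
 -66.9022 -97.5376]
```

>>> move_arm:
  targets:
    - [[1,-3,40],[0,0,-0.65],-1]
    - [[1,-3,90],[0,0,-0.65],-1]
    - [[1,-3,136],[0,0,-0.65],-1]
    - [[1,-3,136],[0,0,-0.65],0]
  squeeze: 50

```text
clock: 2.7
tcp_pos: [0.4659, 0.2812, 0.0921]
orientation: [-0.004, -0.657, 0.754, 0.001]
wrist_force: [-0.2, -0.4, 0.6]
finger_gap: 0.0697
grip_force: 0.0
```

```bash
python3 -c "
from h import *
delta([.470,.283,.095],172.6)"
```

```text
t 2.7 tcp [0.4659 0.2812 0.0921] yawY 172.13052211015682 F [-0.217  -0.4313  0.5837] gap 0.06973362120615541 q6 -1.0380766750855872
shift [-2.359  -3.8241 -2.966 ]
turn [ 0.0399 -0.0222 -0.0469]
```

>>> move_arm:
  targets:
    - [[-1,-1,-2],[0,0,0],1]
    - [[-1,-1,-2],[0,0,0],1]
    - [[-1,-1,-2],[0,0,0],1]
    - [[-1,-1,-2],[0,0,0],1]
    - [[-1,-1,-2],[0,0,0],1]

```text
clock: 3.32
tcp_pos: [0.4704, 0.2839, 0.0995]
orientation: [0.001, -0.658, 0.753, 0.0]
wrist_force: [-5.1, -0.0, 9.4]
finger_gap: 0.013
grip_force: 49.6
```

```bash
python3 -c "
from h import *
delta([.470,.283,.095],172.6)"
```

```text
t 3.325 tcp [0.4704 0.2839 0.0995] yawY 172.2699072842601 F [-5.1341 -0.0212  9.4148] gap 0.012977285840698363 q6 -1.0399298151481915
shift [0.9398 0.2955 4.5317]
turn [-0.0054  0.0139 -0.033 ]
```

>>> move_arm:
  targets:
    - [[0,0,0],[0,0,1],1]
    - [[0,0,0],[0,0,2],1]
    - [[0,0,0],[0,0,3],1]
    - [[0,0,0],[0,0,4],1]
    - [[0,0,0],[0,0,5],1]
  squeeze: 70

```text
clock: 3.95
tcp_pos: [0.4701, 0.284, 0.0996]
orientation: [0.001, -0.275, 0.961, 0.001]
wrist_force: [-5.1, 2.4, 9.3]
finger_gap: 0.0122
grip_force: 72.5
```

>>> move_arm:
  targets:
    - [[0,0,0],[0,0,0.6],1]
    - [[0,0,0],[0,0,1.1],1]
    - [[0,0,0],[0,0,1.1],1]
    - [[0,0,0],[0,0,1.1],1]

```text
clock: 4.45
tcp_pos: [0.47, 0.284, 0.0996]
orientation: [0.001, -0.185, 0.983, 0.001]
wrist_force: [-4.6, 2.1, 9.5]
finger_gap: 0.0125
grip_force: 72.5
```

```bash
python3 -c "
from h import *
delta([.470,.283,.095],112.6); print(env.get_state()['ft_torque'])"
```

```text
t 4.45 tcp [0.47   0.284  0.0996] yawY 111.28325269964476 F [-4.6063  2.0517  9.4521] gap 0.01251388332944013 q6 0.024726310504897007
shift [ 0.4007 -0.9393  4.5742]
turn [ 0.012   0.0088 -0.1317]
[0.2099 1.1016 0.0483]
```

Turned 61°. Next I release, rise and check.

>>> move_arm:
  targets:
    - [[0,0,0],[0,0,0],-1]
    - [[0,0,0],[0,0,0],-1]
    - [[0,0,0],[0,0,0],-1]
    - [[0,0,-60],[0,0,0],-1]
    - [[0,0,-120],[0,0,0],-1]

```text
clock: 5.08
tcp_pos: [0.4699, 0.2826, 0.2178]
orientation: [-0.001, -0.184, 0.983, -0.0]
wrist_force: [1.5, 0.6, -0.6]
finger_gap: 0.0855
grip_force: 0.0
```

>>> move_arm:
  targets:
    - [[0,0,-20],[0,0,0],-1]
    - [[0,0,-20],[0,0,0],-1]

```text
clock: 5.32
tcp_pos: [0.4717, 0.2834, 0.2391]
orientation: [0.002, -0.184, 0.983, 0.0]
wrist_force: [0.3, 0.1, -0.7]
finger_gap: 0.0852
grip_force: 0.0
```

```bash
python3 - <<'E'
from h import *
c=wristcam(); save(c['pixels'],'w2.png')
delta([.562,.018,.26],175)
c=env.read_camera('top'); p=c['pixels'].astype(int)
# end stop discs & green in top view
hsv=cv2.cvtColor(c['pixels'],cv2.COLOR_RGB2HSV)
def blobs(m,z,n):
    k,l,s,ce=cv2.connectedComponentsWithStats(m.astype(np.uint8))
    for i in range(1,k):
        if s[i,4]>12: print(n,ce[i],s[i,4],ray(*ce[i],c,z))
sub=np.zeros((400,640),bool); sub[150:240,270:470]=1
h,s_,v=hsv[...,0],hsv[...,1],hsv[...,2]
blobs(sub&(h>105)&(h<130)&(s_>150)&(v>60),.122,'blue')
blobs(sub&((h<4)|(h>176))&(s_>190)&(v>90),.122,'red')
blobs(sub&(h>45)&(h<80)&(s_>120),.15,'green')
E
```

```text
t 5.375 tcp [0.4708 0.283  0.2373] yawY 111.23501583966923 F [-0.4652 -0.2381  0.2241] gap 0.08515314953612718 q6 0.024461934781867093
shift [  10.9638 -280.0471  -22.7387]
turn [-0.0031  0.0053 -6.3765]
blue [282.4286 186.6667] 21 [0.5656 0.0638 0.122 ]
blue [356.3478 193.5652] 23 [ 0.5514 -0.1423  0.122 ]
red [380.     195.3846] 26 [ 0.5479 -0.2082  0.122 ]
green [299.188  187.8722] 133 [0.5588 0.0163 0.15  ]
```

View pics/w2.png

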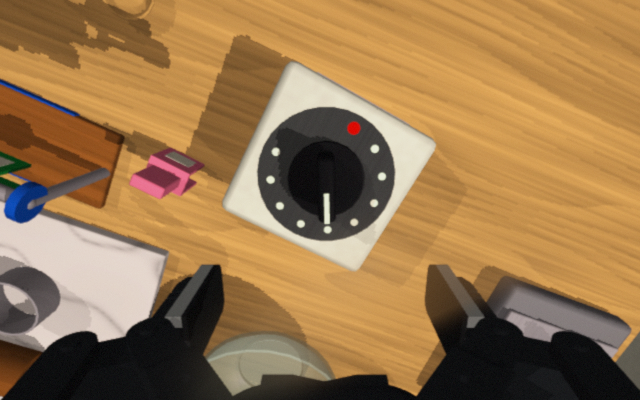

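The picture shows the red dot at (353,128) and white dots 1 to 5 running (375,149), (382,177), (374,203), (354,222), (327,230). The pointer ends at (327,222), on the fifth dot, so the dial is done. Now to the tag.

>>> move_arm:
  targets:
    - [[2,-45,-10],[0,0,-1],-1]
    - [[4,-90,-20],[0,0,-2],-1]
    - [[6,-135,-23],[0,0,-3],-1]
    - [[8,-180,-23],[0,0,-4],-1]
    - [[10,-225,-23],[0,0,-5],-1]

```text
clock: 6.05
tcp_pos: [0.542, 0.0682, 0.258]
orientation: [-0.001, -0.585, 0.811, 0.001]
wrist_force: [0.1, -0.4, 0.1]
finger_gap: 0.085
grip_force: 0.0
```

```bash
python3 -c "
from h import *
delta([.55,.018,.26],176)"
```

```text
t 6.05 tcp [0.542  0.0682 0.258 ] yawY 161.57503987385041 F [ 0.1084 -0.4081  0.0666] gap 0.08501050971950581 q6 -1.2710194580747955
shift [ 45.1513 -23.416   -2.0661]
turn [ 0.0208 -0.003  -1.4425]
```

>>> move_arm:
  targets:
    - [[22,-12,-2],[0,0,-0.75],-1]
    - [[45,-24,-2],[0,0,-1.45],-1]
    - [[45,-24,-2],[0,0,-1.45],-1]

```text
clock: 6.42
tcp_pos: [0.5503, 0.0178, 0.2599]
orientation: [-0.001, -0.679, 0.734, 0.001]
wrist_force: [-0.3, 0.1, -0.2]
finger_gap: 0.0857
grip_force: 0.0
```

```bash
python3 - <<'E'
from h import *
delta()
c=wristcam(); save(c['pixels'],'w3.png')
for t in ['tag_grip','tag_seat','rail_waiting_mid']:
    for d in env.landmark_of(t,c): print(t,np.array(d['centre']),round(d['confidence'],2),proj(d['centre'],c))
E
```

```text
t 6.425 tcp [0.5503 0.0178 0.2599] yawY 175.5566169153805 F [-0.2635  0.1172 -0.1901] gap 0.08565982798801289 q6 -1.6066295862337363
tag_grip [0.556  0.0152 0.1486] 0.92 [317.2487 192.7338]
tag_seat [0.5613 0.0179 0.1152] 0.94 [311.934  185.0446]
tag_seat [0.536  0.1413 0.0393] 0.94 [344.9565 268.3475]
rail_waiting_mid [ 0.5587 -0.0371  0.1213] 0.85 [308.8317 119.4549]
```

View pics/w3.png

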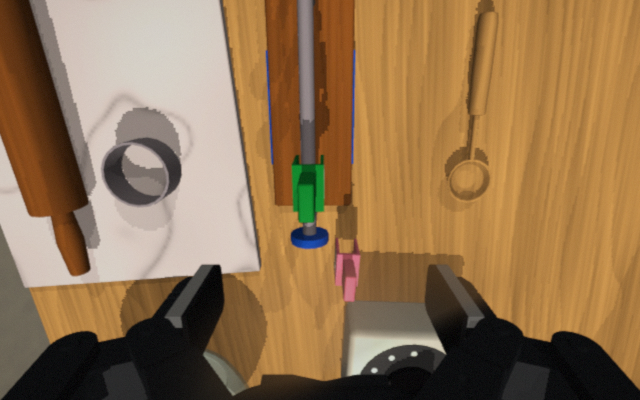

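The wrist picture shows the green tag's fin at about (306,200) on the grey bar, with the blue stop at (310,237). The pink look-alike is lower at (347,270). The tag to take is the green one on the blue-ended rail.

```bash
python3 - <<'E'
from h import *
c=wristcam()
m=env.regions_of('tag_grip',c)
hsv=cv2.cvtColor(c['pixels'],cv2.COLOR_RGB2HSV); h,s,v=cv2.split(hsv)
g=(h>45)&(h<80)&(s>120)&(v>50)
for r in range(152,226,6):
    x=np.where(g[r])[0]
    if len(x): print(r,x.min(),x.max(),v[r,x.min():x.max()+1])
b=[ray(306,20,c,.121),ray(307.5,100,c,.121)]; print(b, ray(310,237,c,.121), ray(306.5,218,c,.165), ray(306.5,190,c,.165))
E
```

```text
158 294 322 [ 64  58  58  46  42  76 108  86  70  76  83  92  94  96  95  94  96  92
  89  80  79  75  77  89 115 140 110  62  66]
164 292 323 [119 135 138 134 136 138 138 138 136 116  91  83  87  87  86  80  83  83
  84  86  84  84  85  88 109 135 138 137 136 136 135 132]
170 293 323 [136 137 138 137 135 141 135 111  70  62  64  63  62  63  60  64  61  62
  61  61  63  64  74 110 137 140 137 139 137 138 138]
176 293 323 [135 138 136 136 135 121  84  65  63  62  63  64  64  63  63  64  63  60
  63  63  58  54  69 110 135 137 139 138 139 136 137]
182 293 323 [132 137 138 136 119  99 112 123 126 124 123 125 123 124 125 125 126 128
 122 114  87  56  68 110 136 137 138 140 138 137 137]
188 293 323 [129 130 124 123 109  98 120 128 134 134 133 136 133 137 141 137 137 137
 133 120  98  67  58  81 110 137 140 138 141 135 135]
194 293 323 [113 124 123 122 106  97 115 128 135 139 138 138 139 140 139 139 138 138
 134 122 102  71  83 123 134 139 138 140 139 137 137]
200 293 323 [109 123 126 122 109  98 117 132 135 138 139 140 140 141 139 139 142 141
 136 125 104  76  82 124 141 141 139 141 137 139 133]
206 294 323 [124 127 124 109  98 115 132 139 140 138 141 143 141 140 140 141 142 139
 131 109  80  99 137 142 141 143 140 141 141 140]
212 299 314 [113 131 142 141 141 141 141 143 141 142 143 143 142 133 112  84]
218 301 311 [125 121 114 119 117 122 122 123 126 131 132]
[array([ 0.5552, -0.1054,  0.121 ]), array([ 0.5591, -0.0494,  0.121 ])] [0.5672 0.0661 0.121 ] [0.5651 0.0317 0.165 ] [0.5632 0.0105 0.165 ]
```

>>> move_arm:
  targets:
    - [[-1,-13,30],[0,0,0],-1]
    - [[-1,-13,75],[0,0,0],-1]
    - [[-1,-13,115],[0,0,0],-1]
    - [[-1,-13,127],[0,0,0],-1]
    - [[-1,-13,127],[0,0,0],-1]
  squeeze: 30

```text
clock: 7.35
tcp_pos: [0.5637, 0.0198, 0.1353]
orientation: [-0.0, -0.681, 0.733, 0.0]
wrist_force: [0.2, 0.6, 0.3]
finger_gap: 0.0857
grip_force: 0.0
```

>>> move_arm:
  targets:
    - [[0,0,0],[0,0,0],1]
    - [[0,0,0],[0,0,0],1]
    - [[0,0,0],[0,0,0],1]
    - [[0,0,0],[0,0,0],1]
    - [[0,0,0],[0,0,0],1]

```text
clock: 7.98
tcp_pos: [0.5643, 0.0193, 0.1358]
orientation: [0.0, -0.68, 0.733, -0.0]
wrist_force: [-0.3, -0.1, 2.9]
finger_gap: 0.0114
grip_force: 33.5
```

```bash
python3 -c "
from h import *
delta([.563,.018,.133],176)"
```

```text
t 7.975 tcp [0.5643 0.0193 0.1358] yawY 175.74315457513623 F [-0.3346 -0.1036  2.9013] gap 0.011403663675608808 q6 -1.6045212137663598
shift [1.3969 1.2273 2.7847]
turn [-0.0057  0.0004 -0.0257]
```

>>> move_arm:
  targets:
    - [[0,0,-20],[0,0,0],1]
    - [[0,0,-60],[0,0,0],1]
    - [[0,0,-95],[0,0,0],1]
    - [[0,0,-115],[0,0,0],1]
    - [[0,0,-115],[0,0,0],1]

```text
clock: 8.6
tcp_pos: [0.5649, 0.0192, 0.2518]
orientation: [0.001, -0.68, 0.733, -0.001]
wrist_force: [0.8, -0.4, -0.8]
finger_gap: 0.0116
grip_force: 33.0
```

```bash
python3 -c "
from h import *
delta([.543,-.23,.25],176)"
```

```text
t 8.6 tcp [0.5649 0.0192 0.2518] yawY 175.74451594788417 F [ 0.8088 -0.3661 -0.7949] gap 0.011570275802058166 q6 -1.6045160994233851
shift [250.1874   3.3571   1.7567]
turn [-0.0187 -0.0002 -0.0255]
```

>>> move_arm:
  targets:
    - [[45,1,0],[0,0,0],1]
    - [[100,2,0],[0,0,0],1]
    - [[155,3,0],[0,0,0],1]
    - [[210,3,0],[0,0,0],1]
    - [[250,3,0],[0,0,0],1]

```text
clock: 9.22
tcp_pos: [0.5414, -0.2317, 0.2483]
orientation: [-0.0, -0.68, 0.733, 0.001]
wrist_force: [0.8, 0.9, -0.3]
finger_gap: 0.0117
grip_force: 33.0
```

>>> move_arm:
  targets:
    - [[0,0,0],[0,0,0],1]
    - [[0,0,0],[0,0,0],1]

```text
clock: 9.48
tcp_pos: [0.5418, -0.2292, 0.2489]
orientation: [-0.0, -0.68, 0.733, 0.001]
wrist_force: [1.0, 0.2, 0.1]
finger_gap: 0.0111
grip_force: 33.0
```

```bash
python3 - <<'E'
from h import *
delta()
c=wristcam(); save(c['pixels'],'w4.png')
for t in ['tag_grip','tag_seat','tag_white_grip','rail_proving_mid']:
    for d in env.landmark_of(t,c): print(t,np.array(d['centre']),round(d['confidence'],2),proj(d['centre'],c))
E
```

```text
t 9.475 tcp [ 0.5418 -0.2292  0.2489] yawY 175.72408748340587 F [1.0122 0.1544 0.0898] gap 0.01112882325209714 q6 -2.0329741883711496
tag_grip [ 0.5393 -0.2335  0.2633] 0.56 [331.8767 274.1758]
tag_seat [ 0.5396 -0.2301  0.2315] 0.79 [330.3522 248.0484]
rail_proving_mid [ 0.5438 -0.3143  0.1215] 0.55 [313.9251  77.493 ]
```

View pics/w4.png

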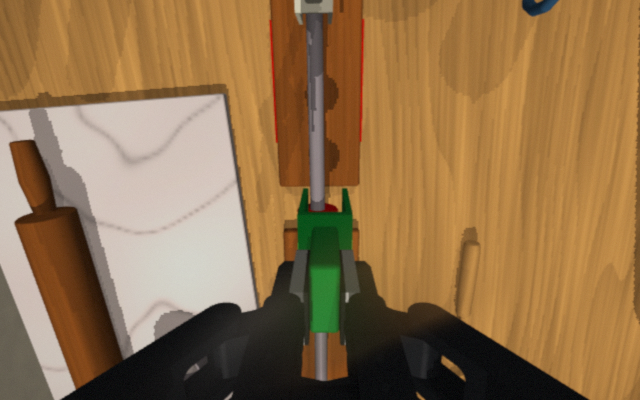

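The wrist picture shows the green tag held upright at (325,270) above the near red stop at (322,208). The bar runs from (316,20) to (318,200), and the white tag is at the top, at (315,5).

```bash
python3 - <<'E'
from h import *
c=wristcam(); g=cv2.cvtColor(c['pixels'],cv2.COLOR_RGB2HSV)[...,1].astype(int)
P=[]
for r in range(30,190,20):
    x=np.where(g[r,295:340]<70)[0]+295; x=x[(x>300)&(x<332)]
    print(r,x.min(),x.max(),len(x)); P.append(ray((x.min()+x.max())/2,r,c,.117))
P=np.array(P); k=np.polyfit(P[:,1],P[:,0],1); print(k,np.degrees(np.arctan(k[0])),P[[0,-1]],ray(315,18,c,.121),ray(322,208,c,.132))
for y in (-.26,-.265,-.27): print(y,np.polyval(k,y))
delta([np.polyval(k,-.265),-.265,.249],180-np.degrees(np.arctan(k[0])))
E
```

```text
30 309 323 15
50 309 323 15
70 309 324 16
90 310 324 15
110 311 324 14
130 311 324 14
150 311 324 14
170 312 324 13
[0.0634 0.5631] 3.626886990761399 [[ 0.5411 -0.3459  0.117 ]
 [ 0.5477 -0.2437  0.117 ]] [ 0.5412 -0.353   0.121 ] [ 0.5464 -0.2163  0.132 ]
-0.26 0.5465926100092253
-0.265 0.5462756809832782
-0.27 0.545958751957331
t 9.775 tcp [ 0.5427 -0.2287  0.2504] yawY 175.83887933655546 F [-0.0108 -0.3949  0.1077] gap 0.011582572270442822 q6 -2.033359081130755
shift [35.9497 -6.2409  1.4136]
turn [-0.0013  0.0003 -0.0534]
```

>>> move_arm:
  targets:
    - [[20,-3,0],[0,0,-0.05],1]
    - [[39,-6,0],[0,0,-0.05],1]
    - [[39,-6,0],[0,0,-0.05],1]
    - [[39,-6,30],[0,0,-0.05],1]
    - [[39,-6,60],[0,0,-0.05],1]

```text
clock: 10.4
tcp_pos: [0.5457, -0.2697, 0.1899]
orientation: [0.0, -0.683, 0.73, -0.0]
wrist_force: [-0.2, -0.6, -1.5]
finger_gap: 0.0113
grip_force: 33.1
```

>>> move_arm:
  targets:
    - [[0,0,0],[0,0,0],1]
    - [[0,0,10],[0,0,0],1]
    - [[0,0,20],[0,0,0],1]
    - [[0,0,28],[0,0,0],1]
    - [[0,0,28],[0,0,0],1]

```text
clock: 11.02
tcp_pos: [0.5452, -0.2688, 0.1616]
orientation: [-0.0, -0.684, 0.73, 0.001]
wrist_force: [0.8, 0.1, -1.3]
finger_gap: 0.0119
grip_force: 33.0
```

```bash
python3 - <<'E'
from h import *
delta([.546,-.268,.136],176.3)
c=wristcam(); save(c['pixels'][:,200:440],'w5.png')
E
```

```text
t 11.025 tcp [ 0.5452 -0.2688  0.1616] yawY 176.249167633142 F [ 0.757  0.105 -1.301] gap 0.011865314832092976 q6 -2.0954418999054103
shift [-0.809  -0.8114 25.6109]
turn [ 0.0057  0.0041 -0.0051]
```

View pics/w5.png

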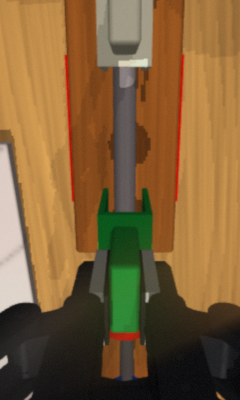

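The crop shows the green plates (100 and 150, row 210) straddling the bar at column 124, with no force. There is a gap to the white tag (row 60), so I'll lower and release.

>>> move_arm:
  targets:
    - [[0,0,10],[0,0,0],1]
    - [[0,0,18],[0,0,0],1]
    - [[0,0,24],[0,0,0],1]
    - [[0,0,24],[0,0,0],1]

```text
clock: 11.58
tcp_pos: [0.5451, -0.2688, 0.1374]
orientation: [-0.0, -0.684, 0.73, 0.001]
wrist_force: [-0.3, 0.3, -0.4]
finger_gap: 0.0114
grip_force: 33.0
```

```bash
python3 -c "
from h import *
delta([.546,-.268,.1355],176.3)"
```

```text
t 11.575 tcp [ 0.5451 -0.2688  0.1374] yawY 176.24524605017237 F [-0.3122  0.3351 -0.3843] gap 0.01141698374225562 q6 -2.095402908879439
shift [-0.8137 -0.8631  1.9154]
turn [ 0.0071  0.0048 -0.0055]
```

Within 2 mm of seated. I'll open the fingers slowly, then rise.

>>> move_arm:
  targets:
    - [[0,0,1],[0,0,0],1]
    - [[0,0,1],[0,0,0],0.3]
    - [[0,0,1],[0,0,0],-0.3]
    - [[0,0,1],[0,0,0],-1]
    - [[0,0,1],[0,0,0],-1]

```text
clock: 12.2
tcp_pos: [0.5456, -0.2691, 0.1374]
orientation: [0.0, -0.684, 0.73, -0.0]
wrist_force: [-0.2, -0.3, -0.2]
finger_gap: 0.082
grip_force: 0.0
```

>>> move_arm:
  targets:
    - [[0,0,0],[0,0,0],-1]
    - [[0,0,-30],[0,0,0],-1]
    - [[0,0,-80],[0,0,0],-1]
    - [[0,0,-130],[0,0,0],-1]
    - [[-30,0,-130],[0,0,0],-1]

```text
clock: 12.82
tcp_pos: [0.5495, -0.2416, 0.2721]
orientation: [0.001, -0.683, 0.731, -0.004]
wrist_force: [0.4, 0.7, -1.2]
finger_gap: 0.0856
grip_force: 0.0
```

```bash
python3 - <<'E'
from h import *
delta()
c=env.read_camera('scene')
for t in ['tag_grip','tag_seat','tag_white_grip','rail_proving_mid']:
    for d in env.landmark_of(t,c): print(t,np.array(d['centre']),round(d['confidence'],2),proj(d['centre'],c))
i=c['pixels'][130:350,130:430]; save(cv2.resize(i,None,fx=2.6,fy=2.6,interpolation=cv2.INTER_CUBIC),'s1.png')
E
```

```text
t 12.825 tcp [ 0.5495 -0.2416  0.2721] yawY 176.09588944877268 F [ 0.41    0.7313 -1.1538] gap 0.08555123370810798 q6 -2.0503825600573102
tag_grip [ 0.5516 -0.2735  0.1521] 0.92 [226.1268 242.3285]
tag_grip [0.531  0.1401 0.0685] 0.58 [360.8251 190.8441]
tag_seat [0.5345 0.136  0.0439] 0.71 [360.0877 199.711 ]
tag_seat [ 0.5469 -0.3074  0.1238] 0.69 [211.6752 259.7767]
tag_seat [ 0.5462 -0.2722  0.1165] 0.58 [227.2015 253.9695]
tag_white_grip [ 0.5401 -0.3779  0.1524] 0.76 [174.2732 264.6282]
rail_proving_mid [ 0.5425 -0.3088  0.1242] 0.74 [209.8149 258.7873]
```

View pics/s1.png

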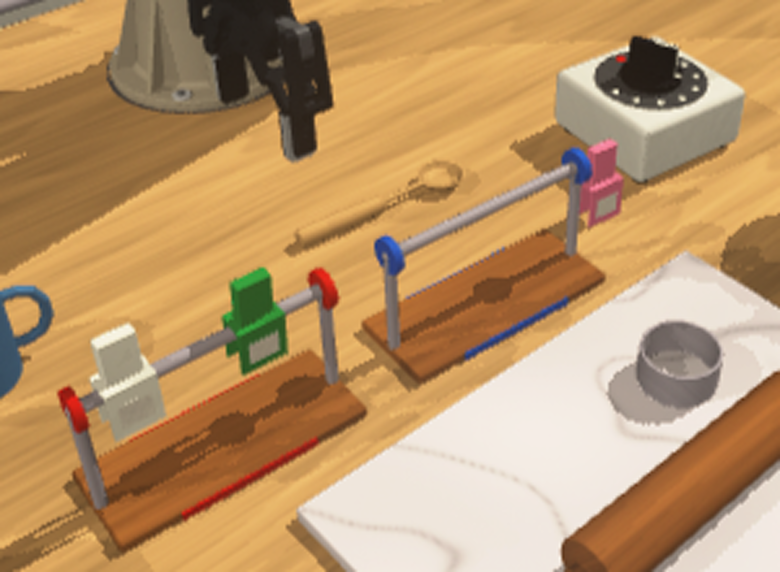

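The green tag hangs upright on the red-ended rail at (255,320), the white tag is unmoved at (128,380), and the gripper is clear of everything.

```bash
python3 -c "
from h import *
print(env.hand_in())"
```

```text
the job is handed in; nothing more can be done
None
```

The job is handed in: the dial rests in its fifth click, the green tag hangs upright on the bar of the red-ended proving rail, the white tag is where it was, and the gripper is open and clear (judge's verdict not shown).

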